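# Check the end float of a pump shaft and fit its thrust fork

## Task

Take the black hand knob of the open tubing pump, pull the rotor shaft out to its front stop and then push it fully home, to feel its end float. With the shaft home, pick up the loose green thrust fork by its red grip, keep it upright and slide it in from the pump's left side, between the front bearing and the rotor, until the spring catch has snapped shut behind its foot. Then pull the knob firmly once more to feel the fork stop the shaft, push the shaft fully home again and let go; leave the black-capped amber bottle and vial and the screwdriver where they stand.

Things in the scene. Friction and masses are not known exactly. Their poses are not given: they have to be found in the camera images.
- pump: Belt-driven tubing pump, 0.21 x 0.135 x 0.26 m, fixed. Origin on the bench under the rotor; x from the hand knob back to the grey belt guard, y to its left (where the fork enters), z up. The shaft lies along x at height 65 mm. Grey metal deck: top at height 12 mm, x -93 to 97, y -55 to 80 mm, a small lead-in ramp on its left edge.
- motor_front (a point): Lower front edge of the blue motor (62 mm diameter, along pump x) that lies above the shaft: at (-120, 0, 180) mm in the pump's frame. It reaches out over the knob: a tool held upright at the knob hits it, so lean the tool 30 to 40 degrees back, its body towards pump -x.
- bearing_boss (a point): Centre of the brass face (40 mm diameter) of the grey front bearing, at (-53, 0, 65) mm in the pump's frame. The bearing's block stands at x -79.5 to -63.5, y -25 to 25 mm, up to height 90 mm. With the shaft home, 16 mm lie between this face and the rotor's front hub (40 mm diameter); with the shaft out there is no room for the fork.
- knob (a point): Centre of the black ribbed hand knob on the front end of the shaft: 31 mm diameter, 30 mm long, axis along pump x; it moves with the shaft. At shaft = 0 it is at (-125, 0, 65) mm in the pump's frame.
- shaft (a joint): How far the shaft with rotor and knob is pulled out to the front (pump -x), m: 0 = home at the rear stop, 0.016 = at the front stop. About 2.5 N of friction; it stays where it is left. With the fork fitted it is stopped at about 0.004.
- rotor: Rotor with white rollers (62 mm diameter), its steel front hub and the hand knob, all fast on the shaft. Its frame is the pump's when the shaft is home.
- fork_seat (a point): Where fork_foot lies when the fork is seated: on the deck under the shaft's axis, at (-45, 0, 12) mm in the pump's frame, axes parallel to the pump's. The channel for the foot is 35 mm wide, runs along pump y and has an end stop; the seated fork has about 2 mm play either way in x and y.
- catch (a joint): Turn of the spring catch, a brass leaf at the left front of the channel, rad: 0 = shut, its hook 7 mm into the channel; about 0.1 while the fork's foot pushes it aside (some 3 N at the hook). Once the foot is fully in, it snaps back to 0 behind the foot's shoulder.
- catch_hook (a point): Hook of the spring catch, at (-59, 76.5, 20.5) mm in the pump's frame; its sloped side faces outwards (pump +y).
- fork_foot (a point): On the underside of the loose green plastic thrust fork (100 g), origin of its frame: x across it, y from slot to grip, z up. Foot 30 mm wide, 10 high, y -28 (round nose) to 72 mm (shoulder). Plate above it 12 mm thick, to height 42 and y 124 mm; fork arms to height 76, y -28 to 34 mm; their 20 mm slot opens to -y, middle at height 52 mm.
- fork_grip (a point): Centre of the fork's red grip, 13 mm (fork x) by 24 mm (fork y), height 42 to 92 mm over the underside; at (0, 112, 68) mm in the fork's frame. To seat the fork, turn its axes parallel to the pump's and slide it along pump -y, its underside 0 to 3 mm above the deck; the nose must be clear of the deck's edge before; it takes about 5 to 15 N.
- amber_bottle: Amber bottle with black cap, 48 mm diameter, 103 mm high, a bystander left behind the pump. Origin at its underside.
- vial: Small amber vial with black cap, 29 mm diameter, 64 mm high, a bystander at the left. Origin at its underside.
- screwdriver: Screwdriver, 170 mm long, lying in front of the pump near the bench edge, a bystander.

How it is judged:
By the outcome, as a careful person would: the job done as asked, in the order asked, and still so for the second after the job is handed in, with the robot touching nothing.
It also fails if it takes over 64 s, if anything falls off the work surface, if the arm or the gripper's body presses on something with over 40 N, if the wrist force passes 120 N, or if a joint passes its speed limit or range.

## Robot

A 6-joint arm with a two-finger parallel gripper is mounted at the origin on a cart in front of the work surface, level with it; the furniture and walls round the work are solid. World frame = base frame: x ahead of the robot, y to its left, z up, the work surface at z = 0. Lengths are in mm, angles in rad, forces in N, time in s.
With the tool pointing down it reaches from about 250 to 725 mm from the base axis. Payload 4 kg.
Tool frame: the origin (TCP) lies at the very end of the fingers, on their centre line; the grasp point (between the pads) lies grip_depth behind it (grip_depth is the distance from the TCP to the grasp point, in mm); z points along the fingers, y is the line along which they close (so a half turn about z gives the same grasp; the last joint's range is limited). The gripper opens to 85 mm and grips with 20 to 120 N. Pads are 22 mm wide; open, the fingers measure 114 mm over their backs; the gripper's body (76 mm by 85 mm) begins 54 mm behind the grasp point. The pads swing forward as they close: fully open they stand 13 mm farther back than shut.
Start: joints at [1.146, 0.241, 0.005, 1.335, 0, 1.571], TCP at [206.067, 455.561, 231.306] pointing down, gripper open.
Joint ranges: [-2.72, 2.72], [-1.05, 1.87], [-1.09, 1.28], [-1.99, 2.15], [-1.42, 1.44], [-3.14, 3.14]. Speed limits (rad/s): [2.79, 2.79, 3.14, 3.14, 3.14, 3.14].

## Interface

Orientations are given as a unit quaternion [w, x, y, z].
In Python, from rig import sense, get_image, sign_off, find_in, silhouettes, mark_of, grip_depth gives the robot as it stands.
- The arm moves only by the shell command python3 -m creep 'ROWS' [FORCE]. ROWS is JSON, a list of rows, each a list of 7 numbers: the turn, a rotation vector about the tool's x, y, z in rad, then the shift along the tool's x, y, z in m, then the finger opening in m, from 0 to 0.0854. A call has 1 to 20 rows; each row is the pose to reach, as a shift and turn from the pose commanded when the call began, along the tool's axes at that moment; what a row does not reach only later rows make up. A row lasts 1/10 s, in which the tool goes at most 50 mm and 8.59 degrees, less where a joint would pass 70% of its speed; a pose out of reach is approached as far as the arm can. A call with a gripper value outside its range is refused whole. The fingers move at their own pace and stop on an object; FORCE is the grip in N (left out, the last holds). Time passes only in rows, so rows that repeat a pose let the fingers close. It gives the time, the measured TCP pose, the force, the opening and the grip force at its end, in the units of the state.
- sense(): the state, without advancing time (a new reading comes with each control period).
- get_image(name): name is "side" or "top"; returns a dict with "frame" (400x640x3 uint8, red, green, blue), "mtx" (3x3 intrinsics, pixels), "R" (3x3) and "t" (3): a world point X has camera coordinates R X + t. Camera axes: x right, y down, z forward; pixel columns grow to the right and rows downward; lengths in mm; the calibration is good to about 2 mm. A picture is of the moment at which its call begins. There is no depth.
- sign_off(): hands the job in; it is judged then, once.
Trained networks look in a picture, given as the dict that the camera call returned (one of the last four; its "shot" number tells which), for a name from the list of things; names that differ only in an ending like _2 or _b are one class to them, and where a whole thing is asked for, a point or a joint stands for the part that bears it (a point fixed in the world has none). Each returns a list of dicts, best first, with "conf" (0 to 1); they miss things now and then, are a little off and sometimes report something else, mostly with a low value. They report only what shows in the picture. A call takes as long as a camera call.
- find_in(picture, query): "extent" ([left, top, width, height] as shares, 0 to 1, of the picture: columns of its width, rows of its height, round what is visible of it).
- silhouettes(picture, query): "region" (400x640 bool, what is visible of it) and "extent" ([left, top, width, height] as shares, 0 to 1, of the picture: columns of its width, rows of its height, round what is visible of it).
- mark_of(picture, query): "xy" ([column, row] as shares, 0 to 1, of the picture: columns of its width, rows of its height: a listed point, or the origin of a listed thing).
The state is a dict: "clock": time; "joints": joint angles; "qd": joint speeds; "joint_efforts": joint torques, N m; "tool_pos": TCP position; "ee_rot": TCP orientation; "ft_force": force on the tool from outside, world axes, zero at the start; "torque": the same for the moment, N m; "width": opening from 0.0 (shut) to 1.0 (fully open); "finger_force": force on a finger pad.
Only numpy, scipy, OpenCV 4.12 (cv2) and the standard library are available. Lean on these libraries where they do the work, as an engineer would, in place of code of your own. Each camera call takes 0.05 s, during which the arm holds its last target. There are 200 camera calls.

## Working session

There is one attempt and no reset: what is moved stays moved. The work goes in short steps, Python scripts to look and compute and a shell command to move; the robot and the scene stay as the last step left them, time stands still between calls to the robot, and variables do not carry over. Pictures are saved under pics/ and viewed, at most 10 in all, crops included, and the job is handed in when it is done.

```bash
mkdir -p pics; ls
cat > h.py <<'E'
import numpy as np, cv2, json
from rig import *
from scipy.spatial.transform import Rotation as Rn
def shoot():
    return {n:get_image(n) for n in ("side","top")}
def save(p,f): cv2.imwrite(f,p["frame"][:,:,::-1])
def mark(p,q):
    m=mark_of(p,q); 
    return (np.array(m[0]["xy"])*[640,400],m[0]["conf"]) if m else (None,0)
def tri(P,px):
    A=[];
    for p,u in zip(P,px):
        M=p["mtx"]@np.c_[p["R"],p["t"]]
        A+= [u[0]*M[2]-M[0],u[1]*M[2]-M[1]]
    A=np.array(A); return np.linalg.lstsq(A[:,:3],-A[:,3],rcond=None)[0]
def proj(p,X):
    c=p["mtx"]@(p["R"]@np.asarray(X,float)+p["t"]); return c[:2]/c[2]
def onplane(p,u,z):
    d=p["R"].T@np.linalg.inv(p["mtx"])@[u[0],u[1],1]; o=-p["R"].T@p["t"]; return o+d*(z-o[2])/d[2]
E
python3 - <<'E'
from h import *
P=shoot(); s,t=P["side"],P["top"]
for n in P: save(P[n],f"pics/{n}0.png")
print(s["mtx"],s["R"],s["t"],t["R"],t["t"]); print(sense(),grip_depth)
for q in ["pump","motor_front","bearing_boss","knob","fork_seat","catch_hook","fork_foot","fork_grip","rotor","amber_bottle","vial","screwdriver"]:
    a,ca=mark(s,q); b,cb=mark(t,q)
    print(q,a,round(ca,2),b,round(cb,2), tri([s,t],[a,b]).round(1) if a is not None and b is not None else "")
E
```

```text
pics
[[386.11062959   0.         314.75829153]
 [  0.         386.11062959 196.91165791]
 [  0.           0.           1.        ]] [[-0.97208069 -0.23453753 -0.00716165]
 [-0.11227422  0.49170649 -0.86349246]
 [ 0.20604281 -0.83858027 -0.5043109 ]] [589.54263131  99.95428182 933.41769398] [[ 0.0275752  -0.99951875  0.0142085 ]
 [-0.98019009 -0.02982532 -0.19580051]
 [ 0.19613005 -0.00852779 -0.98054081]] [126.07154436 590.7978254  905.43301271]
{'clock': 0.1, 'joints': array([1.14600155e+00, 2.41321555e-01, 3.87147040e-03, 1.33519266e+00,
       2.51265604e-05, 1.57075731e+00]), 'qd': array([ 0.00123114, -0.00286455,  0.00249857, -0.00026763, -0.00028305,
        0.00033959]), 'joint_efforts': array([-9.33068509e-05, -3.73136723e+01,  2.53010720e+01,  1.08836874e-02,
       -4.77044750e-05, -1.15516194e-06]), 'tool_pos': array([205.83061238, 455.05779007, 230.51478348]), 'ee_rot': array([-2.06915025e-04,  2.10784868e-01,  9.77532039e-01, -8.99812144e-04]), 'ft_force': array([ 0.43118328,  0.55921205, -0.02164459]), 'torque': array([-0.03237754, -0.03579181,  0.00863697]), 'finger_fo
[... 184 characters left out ...]
s [327.68 178.4 ] 0.57 [396.416 210.2  ] 0.95 [577.7 -56.1  66.8]
knob [358.912 184.68 ] 0.57 [395.392 242.6  ] 0.83 [494.4 -54.6  58.7]
fork_seat [327.296 199.68 ] 0.94 [387.328 202.68 ] 0.7 [592.2 -46.8   5.9]
catch_hook [323.968 208.68 ] 0.72 [361.216 211.28 ] 0.63 [575.6  24.3  18.7]
fork_foot [354.624 267.48 ] 0.57 [281.024 254.6  ] 0.7 [461.1 227.6   8.8]
fork_grip [323.52 210.2 ] 0.74 [231.168 247.12 ] 0.89 [485.4 320.2 204.7]
rotor None 0 [390.592 199.8  ] 0.92 
amber_bottle [236.608 245.52 ] 0.77 [298.688 147.   ] 0.65 [754.1 193.5  -7.6]
vial [355.776 141.   ] 0.69 [243.008 167.92 ] 0.46 [527.  274.4 335.9]
screwdriver [401.6  243.92] 0.89 [326.208 292.4  ] 0.85 [368.  109.8   1.2]
```

View pics/side0.png

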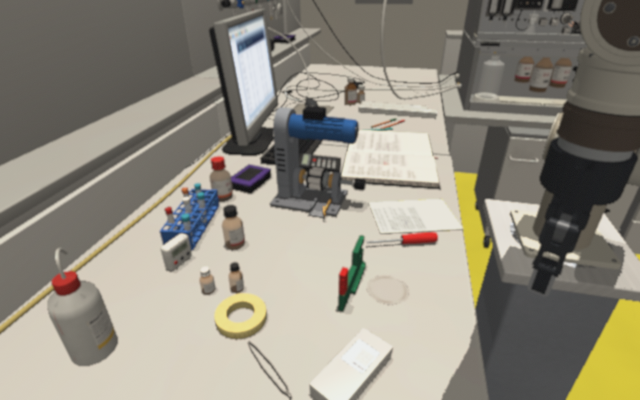

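View pics/top0.png

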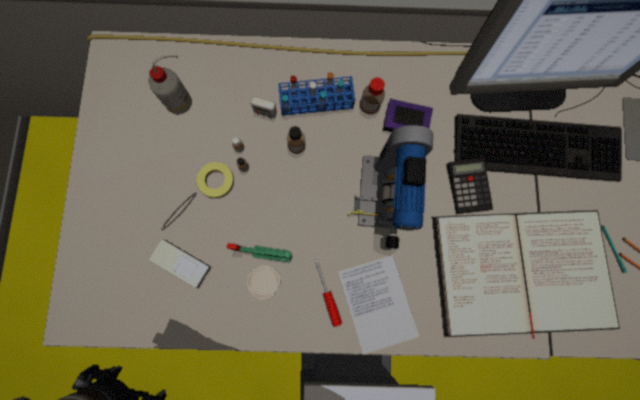

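The side view shows the pump at about (310,160) and the fork standing upright at (350,275), with its red grip at (343,283). The top view shows the grip at (235,246) and the knob at (392,242). The network's side-view `fork_grip` mark was wrong. Next I'll fit poses to the marks and silhouettes.

```bash
cat > fit.py <<'E'
from h import *
from scipy.optimize import least_squares, minimize
L=dict(motor_front=(-120,0,180),bearing_boss=(-53,0,65),fork_seat=(-45,0,12),catch_hook=(-59,76.5,20.5),pump=(0,0,0))
def pose(v,X): return Rn.from_euler("z",v[2]).apply(X)+[v[0],v[1],0]
def pumpfit(N=3):
    ob=[]; kn=[]
    for i in range(N):
        for p in shoot().values():
            for q in list(L)+["knob"]:
                u,c=mark(p,q)
                if c>.4: (kn if q=="knob" else ob).append((p,q,u))
    f=lambda v:np.concatenate([proj(p,pose(v,L[q]))-u for p,q,u in ob])
    r=least_squares(f,[630,-57,-.05],x_scale=[1,1,.01],loss="soft_l1")
    for (p,q,u),e in zip(ob,f(r.x).reshape(-1,2)): 
        if p["shot"]<9999: print(q,p["R"][0,0]<-.5,e.round(1))
    g=lambda d:np.concatenate([proj(p,pose(r.x,(-125-d[0],0,65)))-u for p,q,u in kn])
    k=least_squares(g,[5],loss="soft_l1"); print("knob d",k.x,g(k.x).round(1))
    return r.x
B=[((-15,15),(-13,72),(0,10)),((-10,10),(-28,0),(0,10)),((-6,6),(-13,124),(0,42)),((-6,6),(-28,34),(0,42)),((-6,6),(-28,34),(62,76)),((-6,6),(10,34),(42,76)),((-6.5,6.5),(100,124),(42,92))]
def forkmask(p,v):
    m=np.zeros((1600,2560),np.uint8)
    for b in B:
        X=pose(v,np.array(np.meshgrid(*b)).reshape(3,-1).T)
        u=np.array([proj(p,x) for x in X])*4+1.5
        cv2.fillConvexPoly(m,cv2.convexHull(u.round().astype(np.int32)),255)
    return cv2.resize(m,(640,400),interpolation=cv2.INTER_AREA)/255.
def forkfit(v0):
    ob=[]
    for p in shoot().values():
        for s in silhouettes(p,"fork_foot")[:1]: ob.append((p,s["region"].astype(float))); print("sil",s["conf"],s["region"].sum())
    f=lambda v:sum(np.abs(forkmask(p,v)-m).sum()/m.sum() for p,m in ob)
    r=minimize(f,v0,method="Nelder-Mead",options=dict(initial_simplex=[v0,v0+[8,0,0],v0+[0,8,0],v0+[0,0,.1]],xatol=.05,fatol=1e-4))
    print("fork",r.x,r.fun)
    for o in ob: print("single",minimize(lambda v:np.abs(forkmask(o[0],v)-o[1]).sum(),r.x,method="Nelder-Mead").x)
    return r.x,ob
E
python3 - <<'E'
from fit import *
v=pumpfit(); print("pump",v)
w,ob=forkfit(np.array([461.,227,.0]))
ims=[]
for n,(p,m) in enumerate(ob):
    for q in ("fork_foot","fork_grip"): print(q,[(np.array(a["xy"])*[640,400],round(a["conf"],2)) for a in mark_of(p,q)], proj(p,pose(w,(0,0,0) if q=="fork_foot" else (0,112,68))))
    im=cv2.resize(p["frame"][:,:,::-1],None,fx=4,fy=4,interpolation=cv2.INTER_CUBIC)
    d=lambda X,c:cv2.circle(im,tuple((proj(p,X)*4+1.5).round().astype(int)),3,c,-1)
    for x in L.values(): d(pose(v,x),(0,0,255))
    for a in (-93,97):
        for b in (-55,80): d(pose(v,(a,b,12)),(0,255,255))
    d(pose(v,(-125,0,65)),(255,0,255))
    c=((forkmask(p,w)>.5)*255).astype(np.uint8); c=cv2.resize(c,None,fx=4,fy=4); cs,_=cv2.findContours(c,0,2); cv2.drawContours(im,cs,-1,(255,255,0),1)
    cu=(proj(p,pose(v,(-50,30,60)))*4).astype(int); cf=(proj(p,pose(w,(0,50,40)))*4).astype(int)
    cut=lambda c:im[c[1]-290:c[1]+290,c[0]-195:c[0]+195]
    cv2.imwrite(f"pics/fit{n}.png",np.hstack([cut(cu),cut(cf)]))
E
```

```text
motor_front True [ 0.1 -0.6]
bearing_boss True [-4.1  1.5]
fork_seat True [-0.7 -0.3]
catch_hook True [0.9 2.3]
pump True [-3.8 -0.8]
bearing_boss False [-1.6  0.8]
fork_seat False [2.  1.6]
catch_hook False [4.4 0.3]
pump False [-0.2 -0. ]
motor_front True [-0.1 -1.6]
bearing_boss True [-0.3 -1.9]
fork_seat True [-1.3 -0.4]
catch_hook True [-2.1  0. ]
pump True [-0.1 -1.3]
motor_front False [-3.9 -0. ]
fork_seat False [2.6 1.8]
catch_hook False [ 1.1 -1.2]
motor_front True [-2.6 -0.9]
bearing_boss True [1.6 0.1]
fork_seat True [ 0.6 -1.6]
catch_hook True [3.5 1.2]
pump True [-0.6 -0.8]
motor_front False [-2.7  1.3]
bearing_boss False [-0.5 -0.4]
fork_seat False [-1.2  3. ]
catch_hook False [2.5 1.2]
pump False [-1.1 -2.8]
knob d [15.17228499] [ 0.3  0.8 -0.6  0.6 -0.5  2.6 -2.2 -0.7 -1.9 -0.1]
pump [ 6.31687114e+02 -5.41948878e+01 -5.46097504e-02]
sil 0.75 1052
sil 0.67 607
fork [ 4.59549139e+02  2.25970255e+02 -1.03170096e-01] 0.18932700221612442
single [ 4.59134658e+02  2.25185539e+02 -1.05312950e-01]
single [ 4.59630691e+02  2.26812262e+02 -1.06649534e-01]
fork_foot [(array([354.304, 270.4  ]), 0.86)] [356.11540021 270.33430329]
fork_grip [(array([343.424, 276.8  ]), 0.7)] [342.90559275 280.40292216]
fork_foot [(array([282.88, 254.32]), 0.59)] [281.87042359 254.71779195]
fork_grip [(array([230.72, 244.88]), 0.84)] [233.72726024 246.7545739 ]
```

View pics/fit0.png

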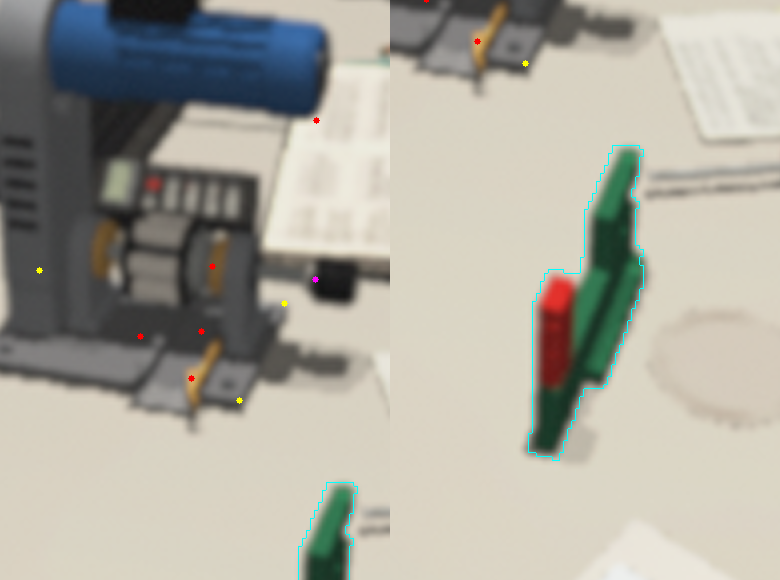

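View pics/fit1.png

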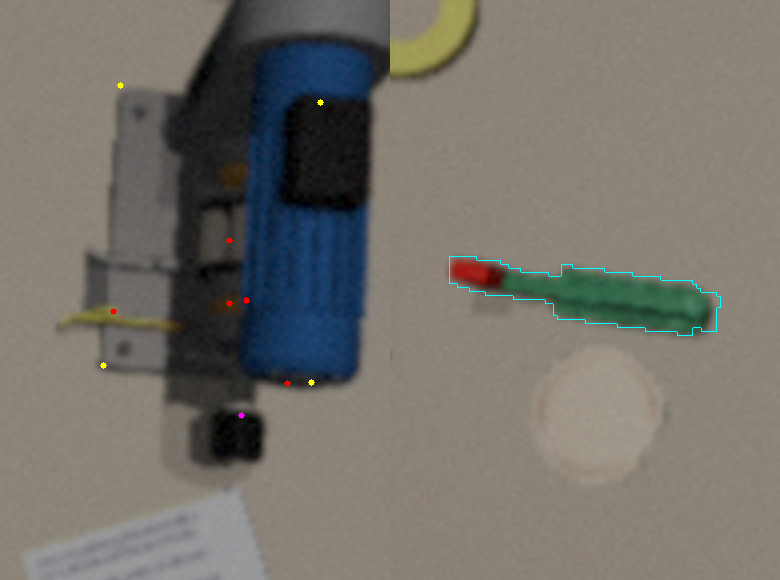

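The fork fit is tight in both views. The fitted deck corners sit about 1 px off the observed ones: predicted (120,85) and (103,365), seen (118,92) and (100,368) in the crop. I'll shift the pump fit by (-2,+1) mm. The knob is already 10–13 mm out. Next is the move to the knob pre-grasp.

```bash
cat > plan.py <<'E'
from h import *
PV=np.array([630.,-53.2,-.0546])
RP=Rn.from_euler("z",PV[2])
def W(l): return RP.apply(l)+[PV[0],PV[1],0]
def Rt(z,y):
    z=np.array(z,float); y=np.array(y,float); return RP*Rn.from_matrix(np.c_[np.cross(y,z),y,z])
def knobR(deg=35):
    a=np.radians(deg); return Rt([np.sin(a),0,-np.cos(a)],[0,1,0])
def go(pos,R,st=None):
    s=sense() if st is None else st; q=s["ee_rot"]; R0=Rn.from_quat(np.r_[q[1:],q[0]])
    print("turn",(R0.inv()*R).as_rotvec().round(4),"shift m",(R0.inv().apply(pos-s["tool_pos"])/1000).round(4))
def loc():
    s=sense(); print("clock",s["clock"],"pump-frame tcp",RP.inv().apply(s["tool_pos"]-[PV[0],PV[1],0]).round(1),"f",RP.inv().apply(s["ft_force"]).round(1),"w",round(s["width"],3),"ff",s["finger_force"]); return s
E
python3 - <<'E'
from plan import *
R=knobR(); z=R.as_matrix()[:,2]; k=W([-137,0,65]); print(k)
go(k+(18.7-95)*z,R)
E
```

```text
[493.20415873 -45.72351606  65.        ]
turn [-0.1131 -0.6038 -0.3586] shift m [-0.4274 -0.3542  0.1038]
```

```bash
python3 -m creep '[[-0.113,-0.604,-0.359,-0.427,-0.354,0.104,0.085],[-0.113,-0.604,-0.359,-0.427,-0.354,0.104,0.085],[-0.113,-0.604,-0.359,-0.427,-0.354,0.104,0.085],[-0.113,-0.604,-0.359,-0.427,-0.354,0.104,0.085],[-0.113,-0.604,-0.359,-0.427,-0.354,0.104,0.085],[-0.113,-0.604,-0.359,-0.427,-0.354,0.104,0.085],[-0.113,-0.604,-0.359,-0.427,-0.354,0.104,0.085],[-0.113,-0.604,-0.359,-0.427,-0.354,0.104,0.085],[-0.113,-0.604,-0.359,-0.427,-0.354,0.104,0.085],[-0.113,-0.604,-0.359,-0.427,-0.354,0.104,0.085],[-0.113,-0.604,-0.359,-0.427,-0.354,0.104,0.085],[-0.113,-0.604,-0.359,-0.427,-0.354,0.104,0.085],[-0.113,-0.604,-0.359,-0.427,-0.354,0.104,0.085],[-0.113,-0.604,-0.359,-0.427,-0.354,0.104,0.085],[-0.113,-0.604,-0.359,-0.427,-0.354,0.104,0.085],[-0.113,-0.604,-0.359,-0.427,-0.354,0.104,0.085]]' 60
python3 - <<'E'
from plan import *
s=loc(); print(s["joints"].round(2))
R=knobR(); z=R.as_matrix()[:,2]; k=W([-137,0,65])
go(k+18.7*z,R)
P=shoot()
for n in P: save(P[n],f"pics/pre_{n}.png")
a=[cv2.imread(f"pics/pre_{n}.png") for n in P]
a=[cv2.resize(i[y:y+130,x:x+130],None,fx=3,fy=3,interpolation=2) for i,(x,y) in zip(a,[(280,110),(330,180)])]
cv2.imwrite("pics/pre.png",np.hstack(a))
E
```

```text
clock: 5.4
tool_pos: [448.9, -41.5, 127.5]
ee_rot: [0.301, 0.024, 0.953, -0.008]
ft_force: [-0.1, -0.6, -0.1]
width: 0.998
finger_force: 0.0
clock 5.4 pump-frame tcp [-181.4    1.8  127.5] f [-0.  -0.6 -0.1] w 0.998 ff 0.0
[-0.12 -0.13 -0.91  0.18  0.04 -0.05]
turn [0.0018 0.0004 0.0028] shift m [-0.0005 -0.002   0.0954]
```

View pics/pre.png

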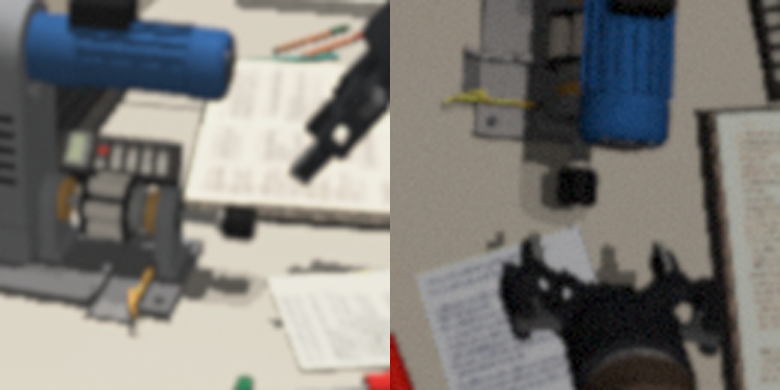

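The fingers straddle the knob: tips at about (530,250) and (663,260) around the knob at (576,187), with perspective accounted for. Advance and close.

```bash
python3 -m creep '[[0,0,0,0,-0.001,0.03,0.085],[0,0,0,0,-0.002,0.06,0.085],[0,0,0,0,-0.002,0.08,0.085],[0,0,0,0,-0.002,0.095,0.085],[0,0,0,0,-0.002,0.095,0.085],[0,0,0,0,-0.002,0.095,0.02],[0,0,0,0,-0.002,0.095,0.02],[0,0,0,0,-0.002,0.095,0.02],[0,0,0,0,-0.002,0.095,0.02],[0,0,0,0,-0.002,0.095,0.02],[0,0,0,0,-0.002,0.095,0.02],[0,0,0,0,-0.002,0.095,0.02],[0,0,0,0,-0.002,0.095,0.02]]' 70
python3 - <<'E'
from plan import *
s=loc()
R=knobR(); 
print("tool dir of pump -x:", (R.inv()*RP).apply([-1,0,0]))
E
```

```text
clock: 6.8
tool_pos: [504.7, -45.2, 51.2]
ee_rot: [0.303, 0.024, 0.953, -0.005]
ft_force: [-0.7, 7.3, 4.4]
width: 0.341
finger_force: 68.6
clock 6.8 pump-frame tcp [-125.6    1.1   51.2] f [-1.1  7.2  4.4] w 0.341 ff 68.61825649626553
tool dir of pump -x: [ 8.19152044e-01 -5.57445792e-18 -5.73576436e-01]
```

```bash
python3 -m creep '[[0,0,0,0.0016,0.001,-0.0011,0.02],[0,0,0,0.0033,0.001,-0.0023,0.02],[0,0,0,0.0049,0.001,-0.0034,0.02],[0,0,0,0.0066,0.001,-0.0046,0.02],[0,0,0,0.0066,0.001,-0.0046,0.02],[0,0,0,0.0066,0.001,-0.0046,0.02]]'
python3 - <<'E'
from plan import *
s=loc()
E
```

```text
clock: 7.4
tool_pos: [498.2, -44.8, 51.3]
ee_rot: [0.303, 0.025, 0.953, -0.006]
ft_force: [9.4, 5.0, -8.2]
width: 0.334
finger_force: 74.2
clock 7.4 pump-frame tcp [-132.1    1.2   51.3] f [ 9.1  5.5 -8.2] w 0.334 ff 74.19241955503821
```

```bash
python3 -m creep '[[0,0,0,0.0016,0.001,-0.0011,0.02],[0,0,0,0.0033,0.001,-0.0023,0.02],[0,0,0,0.0049,0.001,-0.0034,0.02],[0,0,0,0.0049,0.001,-0.0034,0.02],[0,0,0,0.0049,0.001,-0.0034,0.02]]'
python3 - <<'E'
from plan import *
s=loc()
E
```

```text
clock: 7.9
tool_pos: [498.1, -44.7, 51.8]
ee_rot: [0.305, 0.025, 0.952, -0.007]
ft_force: [51.6, -0.4, -55.7]
width: 0.331
finger_force: 78.2
clock 7.9 pump-frame tcp [-132.2    1.3   51.8] f [ 51.6   2.4 -55.7] w 0.331 ff 78.19877672474831
```

The front stop is felt at TCP x = -132.2 with 51 N. Now push home.

```bash
python3 -m creep '[[0,0,0,-0.0025,0,0.0017,0.02],[0,0,0,-0.0049,0,0.0034,0.02],[0,0,0,-0.0066,0,0.0046,0.02],[0,0,0,-0.0082,0,0.0057,0.02],[0,0,0,-0.0098,0,0.0069,0.02],[0,0,0,-0.0115,0,0.008,0.02],[0,0,0,-0.0131,0,0.0092,0.02],[0,0,0,-0.0147,0,0.0103,0.02],[0,0,0,-0.0164,0,0.0115,0.02],[0,0,0,-0.018,0,0.0126,0.02],[0,0,0,-0.018,0,0.0126,0.02],[0,0,0,-0.018,0,0.0126,0.02]]'
python3 - <<'E'
from plan import *
s=loc()
E
```

```text
clock: 9.1
tool_pos: [512.8, -45.7, 51.2]
ee_rot: [0.303, 0.026, 0.953, -0.007]
ft_force: [-1.4, 3.5, 6.5]
width: 0.34
finger_force: 87.1
clock 9.1 pump-frame tcp [-117.4    1.1   51.2] f [-1.6  3.5  6.5] w 0.34 ff 87.06869001500309
```

```bash
python3 -m creep '[[0,0,0,-0.0016,0,0.0011,0.02],[0,0,0,-0.0033,0,0.0023,0.02],[0,0,0,-0.0049,0,0.0034,0.02],[0,0,0,-0.0049,0,0.0034,0.02],[0,0,0,-0.0049,0,0.0034,0.02]]'
python3 - <<'E'
from plan import *
s=loc()
E
```

```text
clock: 9.6
tool_pos: [514.3, -45.8, 50.9]
ee_rot: [0.301, 0.026, 0.953, -0.007]
ft_force: [-34.1, 4.9, 43.2]
width: 0.335
finger_force: 92.4
clock 9.6 pump-frame tcp [-116.     1.1   50.9] f [-34.3   3.1  43.2] w 0.335 ff 92.40400006994605
```

Home stop felt at -116.0, so the stroke is 16.2 mm. Unload, open and retreat.

```bash
python3 -m creep '[[0,0,0,0.0016,0,-0.0011,0.02],[0,0,0,0.0028,0,-0.002,0.02],[0,0,0,0.0028,0,-0.002,0.03],[0,0,0,0.0028,0,-0.002,0.085],[0,0,0,0.0028,0,-0.002,0.085],[0,0,0,0.0028,0,-0.002,0.085],[0,0,0,0.0028,0,-0.002,0.085],[0,0,0,0.0028,0,-0.022,0.085],[0,0,0,0.0028,0,-0.052,0.085],[0,0,0,0.0028,0,-0.09,0.085],[0,0,0,0.0028,0,-0.12,0.085]]'
python3 - <<'E'
from plan import *
from fit import pose
s=loc()
w=np.array([459.5,226,-.103])
g=pose(w,(0,112,68)); c,n=np.cos(w[2]),np.sin(w[2])
R=Rn.from_matrix(np.c_[[0,0,0],[c,n,0],[0,0,-1]]+np.c_[np.cross([c,n,0],[0,0,-1]),[0,0,0],[0,0,0]])
go(g+[0,0,80-18.7],R); print(g)
R2=R*Rn.from_euler("z",np.pi);go(g+[0,0,80-18.7],R2)
print(s["joints"].round(2))
E
```

```text
clock: 10.7
tool_pos: [445.3, -42.9, 146.8]
ee_rot: [0.3, 0.026, 0.953, -0.008]
ft_force: [0.9, -0.3, -0.2]
width: 0.997
finger_force: 0.0
clock 10.7 pump-frame tcp [-185.     0.2  146.8] f [ 0.9 -0.3 -0.2] w 0.997 ff 0.0
turn [0.4921 0.4695 1.5641] shift m [0.0058 0.3811 0.017 ]
[471.01561325 337.40642105  68.        ]
turn [-0.4634  0.4858 -1.4708] shift m [0.0058 0.3811 0.017 ]
[-0.12 -0.18 -0.88  0.26  0.04 -0.06]
```

```bash
python3 -m creep '[[-0.463,0.486,-1.471,0.006,0.381,0.017,0.085],[-0.463,0.486,-1.471,0.006,0.381,0.017,0.085],[-0.463,0.486,-1.471,0.006,0.381,0.017,0.085],[-0.463,0.486,-1.471,0.006,0.381,0.017,0.085],[-0.463,0.486,-1.471,0.006,0.381,0.017,0.085],[-0.463,0.486,-1.471,0.006,0.381,0.017,0.085],[-0.463,0.486,-1.471,0.006,0.381,0.017,0.085],[-0.463,0.486,-1.471,0.006,0.381,0.017,0.085],[-0.463,0.486,-1.471,0.006,0.381,0.017,0.085],[-0.463,0.486,-1.471,0.006,0.381,0.017,0.085],[-0.463,0.486,-1.471,0.006,0.381,0.017,0.085],[-0.463,0.486,-1.471,0.006,0.381,0.017,0.085],[-0.463,0.486,-1.471,0.006,0.381,0.017,0.085],[-0.463,0.486,-1.471,0.006,0.381,0.017,0.085],[-0.463,0.486,-1.471,0.006,0.381,0.017,0.085]]'
python3 - <<'E'
from plan import *
from fit import pose
s=loc()
w=np.array([459.5,226,-.103])
g=pose(w,(0,112,68)); c,n=np.cos(w[2]),np.sin(w[2])
R=Rn.from_matrix(np.c_[[0,0,0],[-c,-n,0],[0,0,-1]]+np.c_[np.cross([-c,-n,0],[0,0,-1]),[0,0,0],[0,0,0]])
go(g+[0,0,-18.7],R); print(s["joints"].round(2),s["tool_pos"])
P=shoot()
a=[cv2.resize(P[n]["frame"][y:y+130,x:x+130,::-1],None,fx=3,fy=3,interpolation=2) for n,(x,y) in dict(side=(280,190),top=(180,180)).items()]
cv2.imwrite("pics/preg.png",np.hstack(a))
E
```

```text
clock: 12.2
tool_pos: [471.5, 336.9, 128.8]
ee_rot: [0.0, -0.67, 0.743, -0.001]
ft_force: [-1.1, 0.2, -0.8]
width: 0.995
finger_force: 0.0
clock 12.2 pump-frame tcp [-179.5  380.9  128.8] f [-1.1  0.1 -0.8] w 0.995 ff 0.0
turn [-0.0014 -0.     -0.0007] shift m [-0.0005  0.0007  0.0795]
[ 0.62  0.46  0.04  1.16 -0.   -0.85] [471.51213305 336.89711348 128.83071337]
```

View pics/preg.png

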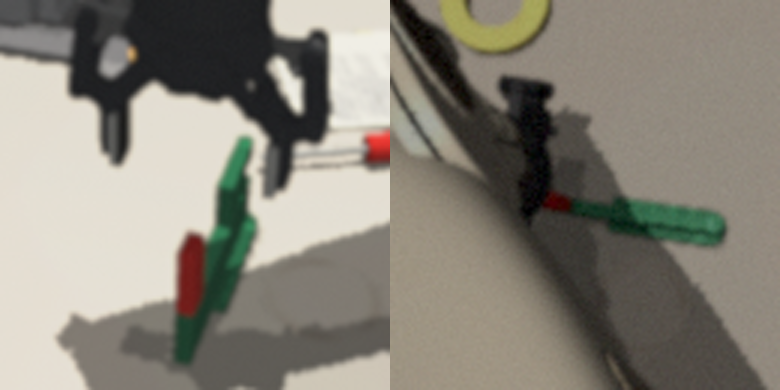

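The gripper is above the grip, which lies between the fingers. Descend, close and lift 35 mm.

```bash
python3 -m creep '[[0,0,0,0,0.0005,0.025,0.085],[0,0,0,0,0.0005,0.05,0.085],[0,0,0,0,0.0005,0.07,0.085],[0,0,0,0,0.0005,0.0795,0.085],[0,0,0,0,0.0005,0.0795,0.06],[0,0,0,0,0.0005,0.0795,0.0],[0,0,0,0,0.0005,0.0795,0.0],[0,0,0,0,0.0005,0.0795,0.0],[0,0,0,0,0.0005,0.0795,0.0],[0,0,0,0,0.0005,0.0795,0.0],[0,0,0,0,0.0005,0.0795,0.0],[0,0,0,0,0.0005,0.0795,0.0],[0,0,0,0,0.0005,0.0795,0.0],[0,0,0,0,0.0005,0.0795,0.0],[0,0,0,0,0.0005,0.0795,0.0]]' 80
python3 - <<'E'
from plan import *
s=loc(); print(s["tool_pos"],s["ee_rot"])
E
```

```text
clock: 13.8
tool_pos: [472.1, 337.8, 50.2]
ee_rot: [0.001, -0.67, 0.742, -0.001]
ft_force: [-0.7, 0.7, 4.9]
width: 0.143
finger_force: 78.1
clock 13.8 pump-frame tcp [-179.   381.8   50.2] f [-0.7  0.7  4.9] w 0.143 ff 78.11817169189453
[472.05844651 337.82258688  50.16969196] [ 1.16456621e-03 -6.69914185e-01  7.42437433e-01 -5.35387453e-04]
```

Run:
```python
from plan import *
R=Rt([0,0,-1],[-1,0,0]); go(W([-45,262,100]),R); go(W([-45,262,63.7]),R)
```

```text
turn [-0.0024  0.001  -0.048 ] shift m [ 0.1132 -0.1398 -0.0496]
turn [-0.0024  0.001  -0.048 ] shift m [ 0.1132 -0.1397 -0.0133]
```

```bash
python3 -m creep '[[0,0,0,0,0,-0.02,0],[0,0,0,0,0,-0.04,0],[0,0,0,0,0,-0.05,0],[0,0,-0.01,0.02,-0.025,-0.05,0],[0,0,-0.02,0.045,-0.055,-0.05,0],[0,0,-0.03,0.07,-0.085,-0.05,0],[0,0,-0.04,0.09,-0.11,-0.05,0],[0,0,-0.048,0.105,-0.13,-0.05,0],[0,0,-0.048,0.1132,-0.1398,-0.05,0],[0,0,-0.048,0.1132,-0.1398,-0.03,0],[0,0,-0.048,0.1132,-0.1398,-0.0133,0],[0,0,-0.048,0.1132,-0.1398,-0.0133,0],[0,0,-0.048,0.1132,-0.1398,-0.0133,0]]'
python3 - <<'E'
from plan import *
s=loc()
P=shoot()
a=[]
for n,(x,y) in dict(side=(270,130),top=(270,150)).items():
    p=P[n]; im=cv2.resize(p["frame"][:,:,::-1],None,fx=6,fy=6,interpolation=2)
    def d(X,c): cv2.circle(im,tuple((proj(p,W(X))*6+2.5).round().astype(int)),2,c,-1)
    def line(A,B,c): cv2.line(im,*[tuple((proj(p,W(X))*6+2.5).round().astype(int)) for X in (A,B)],c,1)
    line((-93,80,12),(97,80,12),(0,255,255)); line((-93,80,12),(-93,30,12),(0,255,255))
    line((-45,80,12),(-45,122,12),(255,0,255))   # channel centre
    for sx in(-62.5,-27.5): line((sx,25,12),(sx,80,12),(255,255,0))
    t=[-45,262-112,13.5]
    for sx in(-15,15): line((sx-45,t[1],23.5),(sx-45,t[1]+72,23.5),(0,0,255))
    line((-45,t[1]-28,89.5),(-45,t[1]+34,89.5),(0,128,255))
    line((-137,0,80.5),(-110,0,80.5),(0,255,0))
    d((-59,76.5,20.5),(0,255,0))
    c=(proj(p,W([-50,110,40]))*6).astype(int); a.append(im[c[1]-300:c[1]+300,c[0]-200:c[0]+200])
cv2.imwrite("pics/stage.png",np.hstack(a))
E
```

```text
clock: 15.1
tool_pos: [598.1, 210.8, 62.2]
ee_rot: [-0.001, -0.688, 0.726, -0.0]
ft_force: [0.3, -0.4, -0.7]
width: 0.146
finger_force: 77.9
clock 15.1 pump-frame tcp [-46.2 261.8  62.2] f [ 0.4 -0.4 -0.7] w 0.146 ff 77.93991208076477
```

View pics/stage.png

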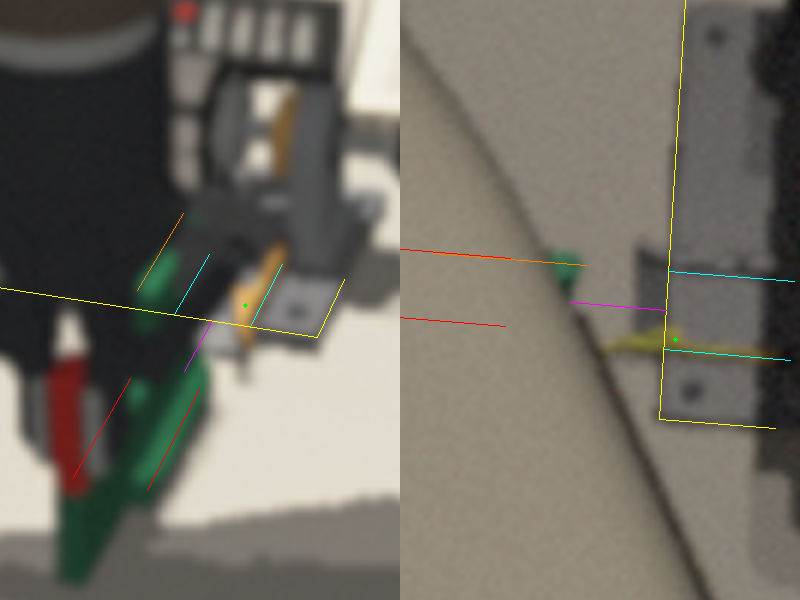

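The deck overlay matches in both views (edge (683,0)–(660,420) in the top crop, hook at (245,300) in the side crop). The fork sits about 1.2 mm toward -x and 1.5 mm low, as the measured TCP also says. I'll correct that while approaching the edge.

```bash
python3 -m creep '[[0,0,0,0.0,-0.001,-0.0015,0],[0,0,0,0.01,-0.0012,-0.0018,0],[0,0,0,0.02,-0.0012,-0.0018,0],[0,0,0,0.03,-0.0012,-0.0018,0],[0,0,0,0.035,-0.0012,-0.0018,0],[0,0,0,0.035,-0.0012,-0.0018,0]]'
python3 - <<'E'
from plan import *
s=loc(); go(W([-45,112,63.7]),Rt([0,0,-1],[-1,0,0]))
E
```

```text
clock: 15.8
tool_pos: [598.2, 174.1, 64.6]
ee_rot: [0.0, -0.687, 0.727, -0.0]
ft_force: [-0.7, -0.6, -0.7]
width: 0.141
finger_force: 78.0
clock 15.8 pump-frame tcp [-44.1 225.2  64.6] f [-0.6 -0.7 -0.7] w 0.141 ff 77.99275159835815
turn [-0.0009 -0.0004 -0.0019] shift m [0.1132 0.0007 0.0009]
```

```bash
python3 -m creep '[[0,0,0,0.005,0.0005,0.0008,0],[0,0,0,0.01,0.0005,0.0008,0],[0,0,0,0.015,0.0005,0.0008,0],[0,0,0,0.02,0.0005,0.0008,0],[0,0,0,0.025,0.0005,0.0008,0],[0,0,0,0.03,0.0005,0.0008,0],[0,0,0,0.03,0.0005,0.0008,0]]'
python3 - <<'E'
from plan import *
s=loc(); go(W([-45,112,63.2]),Rt([0,0,-1],[-1,0,0]))
E
```

```text
clock: 16.5
tool_pos: [596.5, 144.5, 63.9]
ee_rot: [0.0, -0.687, 0.726, -0.001]
ft_force: [1.6, -1.0, -1.0]
width: 0.138
finger_force: 78.0
clock 16.5 pump-frame tcp [-44.2 195.5  63.9] f [ 1.7 -0.9 -1. ] w 0.138 ff 77.97170162200928
turn [-0.0019 -0.0012 -0.0009] shift m [0.0835 0.0007 0.0008]
```

```bash
python3 -m creep '[[0,0,0,0.006,0.0003,0.0005,0],[0,0,0,0.012,0.0003,0.0005,0],[0,0,0,0.018,0.0003,0.0005,0],[0,0,0,0.024,0.0003,0.0005,0],[0,0,0,0.03,0.0003,0.0005,0],[0,0,0,0.036,0.0003,0.0005,0],[0,0,0,0.042,0.0003,0.0005,0],[0,0,0,0.048,0.0003,0.0005,0],[0,0,0,0.048,0.0003,0.0005,0]]'
python3 - <<'E'
from plan import *
s=loc(); go(W([-45,112,63.2]),Rt([0,0,-1],[-1,0,0]))
E
```

```text
clock: 17.4
tool_pos: [593.1, 96.2, 63.1]
ee_rot: [-0.0, -0.687, 0.727, -0.001]
ft_force: [2.5, -0.7, -1.2]
width: 0.14
finger_force: 77.9
clock 17.4 pump-frame tcp [-45.  147.2  63.1] f [ 2.5 -0.6 -1.2] w 0.14 ff 77.94628858566284
turn [-0.0008 -0.0016 -0.0013] shift m [ 0.0352 -0.0001 -0.    ]
```

```bash
python3 -m creep '[[0,0,0,0.005,0,0,0],[0,0,0,0.01,0,0,0],[0,0,0,0.015,0,0,0],[0,0,0,0.02,0,0,0],[0,0,0,0.025,0,0,0],[0,0,0,0.03,0,0,0],[0,0,0,0.033,0,0,0],[0,0,0,0.035,0,0,0],[0,0,0,0.035,0,0,0]]'
python3 - <<'E'
from plan import *
s=loc()
E
```

```text
clock: 18.3
tool_pos: [589.6, 61.7, 62.5]
ee_rot: [-0.001, -0.687, 0.726, 0.0]
ft_force: [0.0, -0.3, -1.5]
width: 0.14
finger_force: 78.0
clock 18.3 pump-frame tcp [-46.6 112.6  62.5] f [ 0.1 -0.3 -1.5] w 0.14 ff 77.981858253479
```

```bash
python3 -m creep '[[0,0,0,0.001,0,0,0],[0,0,0,0.002,0,0,0],[0,0,0,0.003,0,0,0],[0,0,0,0.004,0,0,0],[0,0,0,0.004,0,0,0]]'
python3 - <<'E'
from plan import *
s=loc()
p=get_image("side")
c=proj(p,W([-50,70,40])).astype(int)
cv2.imwrite("pics/seat.png",cv2.resize(p["frame"][c[1]-45:c[1]+45,c[0]-60:c[0]+60,::-1],None,fx=6,fy=6,interpolation=2))
E
```

```text
clock: 18.8
tool_pos: [591.1, 58.5, 63.2]
ee_rot: [0.0, -0.687, 0.726, -0.001]
ft_force: [0.5, 0.2, -1.2]
width: 0.137
finger_force: 78.0
clock 18.8 pump-frame tcp [-45.  109.5  63.2] f [ 0.5  0.2 -1.2] w 0.137 ff 77.98110008239746
```

View pics/seat.png

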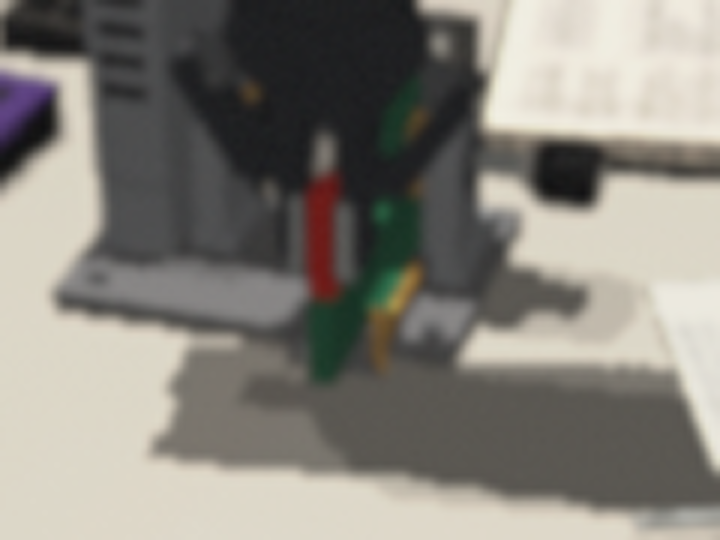

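The fork's foot lies in the channel with the brass catch at (390,320) alongside it. There is no end-stop force yet, so push on.

```bash
python3 -m creep '[[0,0,0,0.001,0,0,0],[0,0,0,0.002,0,0,0],[0,0,0,0.003,0,0,0],[0,0,0,0.004,0,0,0],[0,0,0,0.004,0,0,0]]'
python3 - <<'E'
from plan import *
s=loc()
E
```

```text
clock: 19.35
tool_pos: [591.3, 57.7, 64.2]
ee_rot: [0.003, -0.688, 0.726, 0.001]
ft_force: [-1.1, 9.7, 1.8]
width: 0.14
finger_force: 78.6
clock 19.35 pump-frame tcp [-44.7 108.6  64.2] f [-1.6  9.7  1.8] w 0.14 ff 78.57475161552429
```

End stop felt (9.7 N). Tug back to prove that the catch holds.

```bash
python3 -m creep '[[0,0,0,-0.002,0,0,0],[0,0,0,-0.004,0,0,0],[0,0,0,-0.006,0,0,0],[0,0,0,-0.008,0,0,0],[0,0,0,-0.0095,0,0,0],[0,0,0,-0.0095,0,0,0]]'
python3 - <<'E'
from plan import *
s=loc()
E
```

```text
clock: 19.95
tool_pos: [591.3, 63.1, 63.0]
ee_rot: [-0.001, -0.687, 0.726, -0.001]
ft_force: [-0.1, -2.1, -2.1]
width: 0.141
finger_force: 78.0
clock 19.95 pump-frame tcp [-45. 114.  63.] f [ 0.  -2.1 -2.1] w 0.141 ff 78.01536798477173
```

```bash
python3 -m creep '[[0,0,0,-0.001,0,0,0],[0,0,0,-0.002,0,0,0],[0,0,0,-0.002,0,0,0]]'
python3 - <<'E'
from plan import *
s=loc()
E
```

```text
clock: 20.25
tool_pos: [591.0, 63.6, 62.7]
ee_rot: [-0.002, -0.687, 0.727, -0.002]
ft_force: [0.2, -6.2, -1.8]
width: 0.142
finger_force: 77.9
clock 20.25 pump-frame tcp [-45.3 114.5  62.7] f [ 0.6 -6.2 -1.8] w 0.142 ff 77.91073322296143
```

The tug is resisted (6 N, stationary), so the catch is shut. Centre the fork, set it down, release and rise.

```bash
python3 -m creep '[[0,0,0,0.0015,0,0,0],[0,0,0,0.003,0,0.0005,0],[0,0,0,0.003,0,0.001,0],[0,0,0,0.003,0,0.001,0.02],[0,0,0,0.003,0,0.001,0.06],[0,0,0,0.003,0,0.001,0.06],[0,0,0,0.003,0,0.001,0.06],[0,0,0,0.003,0,-0.02,0.06],[0,0,0,0.003,0,-0.06,0.06],[0,0,0,-0.02,0,-0.1,0.085],[0,0,0,-0.06,0.02,-0.13,0.085]]'
python3 - <<'E'
from plan import *
from fit import pose
s=loc(); print(s["joints"].round(2))
R=knobR(); z=R.as_matrix()[:,2]
# knob grasp: same tool pose as before at home (tcp pump-frame about -115.5,1.2,51)
tcp=W([-115.8,1.2,51.0]); via=W([-210,110,165])
go(via,R); go(tcp-95*z,R)
E
```

```text
clock: 21.35
tool_pos: [578.5, 123.5, 194.0]
ee_rot: [0.002, -0.686, 0.728, -0.002]
ft_force: [0.7, 1.2, 1.3]
width: 0.985
finger_force: 0.0
clock 21.35 pump-frame tcp [-61.  173.6 194. ] f [0.7 1.2 1.3] w 0.985 ff 0.0
[ 0.21  0.43  0.18  1.31 -0.   -1.3 ]
turn [ 0.4728 -0.4736  1.5139] shift m [0.0643 0.1489 0.028 ]
turn [ 0.4728 -0.4736  1.5139] shift m [0.173  0.1089 0.0644]
```

```bash
python3 -m creep '[[0.473,-0.474,1.514,0.064,0.149,0.028,0.085],[0.473,-0.474,1.514,0.064,0.149,0.028,0.085],[0.473,-0.474,1.514,0.064,0.149,0.028,0.085],[0.473,-0.474,1.514,0.064,0.149,0.028,0.085],[0.473,-0.474,1.514,0.064,0.149,0.028,0.085],[0.473,-0.474,1.514,0.064,0.149,0.028,0.085],[0.473,-0.474,1.514,0.064,0.149,0.028,0.085],[0.473,-0.474,1.514,0.064,0.149,0.028,0.085],[0.473,-0.474,1.514,0.064,0.149,0.028,0.085],[0.473,-0.474,1.514,0.064,0.149,0.028,0.085],[0.473,-0.474,1.514,0.064,0.149,0.028,0.085],[0.473,-0.474,1.514,0.064,0.149,0.028,0.085],[0.473,-0.474,1.514,0.12,0.132,0.045,0.085],[0.473,-0.474,1.514,0.15,0.12,0.055,0.085],[0.473,-0.474,1.514,0.173,0.109,0.064,0.085],[0.473,-0.474,1.514,0.173,0.109,0.064,0.085],[0.473,-0.474,1.514,0.173,0.109,0.064,0.085]]' 70
python3 - <<'E'
from plan import *
s=loc(); R=knobR(); go(W([-115.8,1.2,51.0]),R)
P=shoot()
a=[]
for n,(x,y) in dict(side=(275,125),top=(330,170)).items():
    a.append(cv2.resize(P[n]["frame"][y:y+100,x:x+100,::-1],None,fx=4,fy=4,interpolation=2))
cv2.imwrite("pics/pre2.png",np.hstack(a))
E
```

```text
clock: 23.05
tool_pos: [457.9, -43.3, 126.9]
ee_rot: [0.298, 0.024, 0.954, -0.008]
ft_force: [0.6, 1.2, 0.0]
width: 0.998
finger_force: 0.0
clock 23.05 pump-frame tcp [-172.4    0.5  126.9] f [0.5 1.3 0. ] w 0.998 ff 0.0
turn [ 0.0015 -0.0059  0.0041] shift m [-0.0034  0.0005  0.0946]
```

View pics/pre2.png

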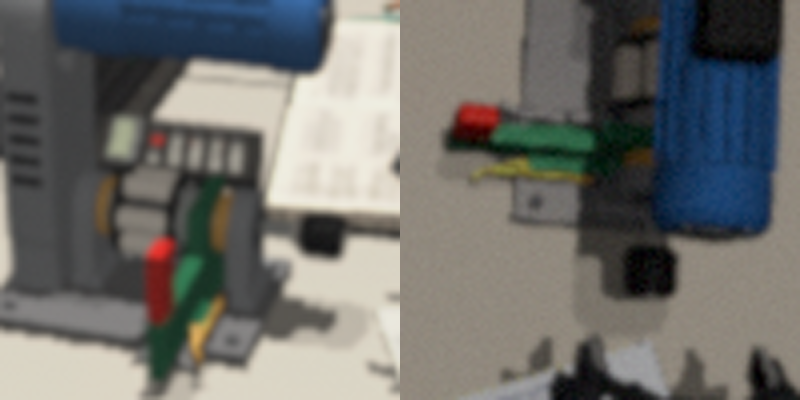

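The fork is seated upright between bearing and rotor: grip at (160,280), arms at (208,220), and the catch at (205,330) behind the foot's shoulder. Grasp the knob again and push home first, gently.

```bash
python3 -m creep '[[0,0,0,-0.001,0.0005,0.03,0.085],[0,0,0,-0.002,0.0005,0.06,0.085],[0,0,0,-0.003,0.0005,0.08,0.085],[0,0,0,-0.003,0.0005,0.0946,0.085],[0,0,0,-0.003,0.0005,0.0946,0.085],[0,0,0,-0.003,0.0005,0.0946,0.02],[0,0,0,-0.003,0.0005,0.0946,0.02],[0,0,0,-0.003,0.0005,0.0946,0.02],[0,0,0,-0.003,0.0005,0.0946,0.02],[0,0,0,-0.003,0.0005,0.0946,0.02],[0,0,0,-0.003,0.0005,0.0946,0.02],[0,0,0,-0.003,0.0005,0.0946,0.02],[0,0,0,-0.003,0.0005,0.0946,0.02]]' 80
python3 - <<'E'
from plan import *
s=loc()
E
```

```text
clock: 24.45
tool_pos: [514.0, -45.8, 52.3]
ee_rot: [0.299, 0.025, 0.954, -0.009]
ft_force: [-8.4, -1.3, 10.3]
width: 0.334
finger_force: 77.8
clock 24.45 pump-frame tcp [-116.2    1.    52.3] f [-8.3 -1.7 10.3] w 0.334 ff 77.83551231957972
```

```bash
python3 -m creep '[[0,0,0,0.0012,0,-0.0009,0.02],[0,0,0,0.0025,0,-0.0017,0.02],[0,0,0,0.0037,0,-0.0026,0.02],[0,0,0,0.0049,0,-0.0034,0.02],[0,0,0,0.0061,0,-0.0043,0.02],[0,0,0,0.0074,0,-0.0052,0.02],[0,0,0,0.0074,0,-0.0052,0.02],[0,0,0,0.0074,0,-0.0052,0.02]]'
python3 - <<'E'
from plan import *
s=loc()
E
```

```text
clock: 25.25
tool_pos: [509.8, -45.5, 52.6]
ee_rot: [0.301, 0.024, 0.953, -0.009]
ft_force: [25.3, -5.6, -20.7]
width: 0.334
finger_force: 84.2
clock 25.25 pump-frame tcp [-120.4    1.1   52.6] f [ 25.6  -4.2 -20.7] w 0.334 ff 84.22792478464544
```

```bash
python3 -m creep '[[0,0,0,0.0008,0,-0.0006,0.02],[0,0,0,0.0016,0,-0.0011,0.02],[0,0,0,0.0016,0,-0.0011,0.02],[0,0,0,0.0016,0,-0.0011,0.02]]'
python3 - <<'E'
from plan import *
s=loc()
E
```

```text
clock: 25.65
tool_pos: [509.8, -45.5, 52.8]
ee_rot: [0.302, 0.024, 0.953, -0.009]
ft_force: [38.6, -4.9, -35.9]
width: 0.333
finger_force: 84.1
clock 25.65 pump-frame tcp [-120.5    1.1   52.8] f [ 38.8  -2.8 -35.9] w 0.333 ff 84.11272248253226
```

The fork stops the shaft at 4.3 mm with 39 N. Push home.

```bash
python3 -m creep '[[0,0,0,-0.0025,0,0.0017,0.02],[0,0,0,-0.0049,0,0.0034,0.02],[0,0,0,-0.0066,0,0.0046,0.02],[0,0,0,-0.0082,0,0.0057,0.02],[0,0,0,-0.0098,0,0.0069,0.02],[0,0,0,-0.0115,0,0.008,0.02],[0,0,0,-0.0123,0,0.0086,0.02],[0,0,0,-0.0123,0,0.0086,0.02],[0,0,0,-0.0123,0,0.0086,0.02]]'
python3 - <<'E'
from plan import *
s=loc()
E
```

```text
clock: 26.55
tool_pos: [514.0, -45.8, 52.0]
ee_rot: [0.298, 0.025, 0.954, -0.009]
ft_force: [-39.0, -1.0, 49.7]
width: 0.336
finger_force: 96.9
clock 26.55 pump-frame tcp [-116.2    1.1   52. ] f [-38.9  -3.1  49.7] w 0.336 ff 96.895701745525
```

Home again (39 N at -116.2). Unload, release and retreat.

```bash
python3 -m creep '[[0,0,0,0.0016,0,-0.0011,0.02],[0,0,0,0.003,0,-0.0021,0.02],[0,0,0,0.003,0,-0.0021,0.03],[0,0,0,0.003,0,-0.0021,0.085],[0,0,0,0.003,0,-0.0021,0.085],[0,0,0,0.003,0,-0.0021,0.085],[0,0,0,0.003,0,-0.0021,0.085],[0,0,0,0.003,0,-0.022,0.085],[0,0,0,0.003,0,-0.052,0.085],[0,0,0,0.003,0,-0.09,0.085],[0,0,0,0.003,0,-0.13,0.085],[0,0,0,0.003,0,-0.15,0.085],[0,0,0,0.003,0,-0.15,0.085]]'
python3 - <<'E'
from fit import *
import plan
s=plan.loc()
P=shoot(); a=[]
for n,(x,y) in dict(side=(275,125),top=(330,170)).items():
    a.append(cv2.resize(P[n]["frame"][y:y+100,x:x+100,::-1],None,fx=4,fy=4,interpolation=2))
cv2.imwrite("pics/end.png",np.hstack(a))
for q in ("amber_bottle","screwdriver"):
    u=[mark(p,q)[0] for p in P.values()]; print(q,u)
E
```

```text
clock: 27.85
tool_pos: [430.8, -40.5, 175.4]
ee_rot: [0.301, 0.024, 0.953, -0.008]
ft_force: [1.2, -0.4, 0.1]
width: 0.997
finger_force: 0.0
clock 27.85 pump-frame tcp [-199.5    1.8  175.4] f [ 1.2 -0.3  0.1] w 0.997 ff 0.0
amber_bottle [array([233.408, 242.2  ]), array([296.128, 145.   ])]
screwdriver [array([399.68, 244.4 ]), array([324.8, 289.8])]
```

View pics/end.png

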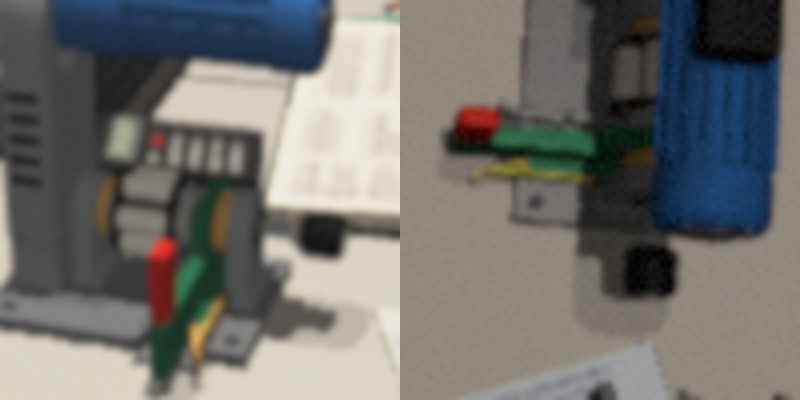

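The final picture shows the knob at (322,236), where it was when home before. The fork is seated, the catch is shut and the bystanders haven't moved.

```bash
python3 -c "from rig import sign_off; print(sign_off())"
```

```text
the job is handed in; nothing more can be done
None
```

I handed the job in at about 28 s. End float measured 16.2 mm, the fork is seated with the catch holding against a 6 N tug, a 39 N pull stopped at 4.3 mm, and the shaft is home and released; bottle and screwdriver checked unmoved, vial not measured but never approached.

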